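# Feed the jig block under the eyelet press

### The arm

A 6-joint arm with a two-finger parallel gripper is mounted at the origin on the work surface. World frame = base frame: x ahead of the robot, y to its left, z up, the work surface at z = 0. Lengths are in m, angles in rad, forces in N, time in s.
With the tool pointing down it reaches from about 0.375 to 0.9 m from the base axis. Payload 3.1 kg.
Tool frame: the origin (TCP) lies midway between the tips of the shut fingers; the grasp point (between the pads) lies 19 mm behind it; x points along the fingers, z is the direction in which the jaws open and shut, and the axes are right-handed (so a half turn about x gives the same grasp; the last joint's range is limited). The gripper opens to 87 mm and grips with 3 to 60 N. Pads are 19 mm wide; open, the fingers measure 117 mm over their backs; the gripper's body (75 mm by 190 mm) begins 51 mm behind the grasp point.
Start: joints at [1.024, 0.527, 1.433, -0, 1.181, -0.178], TCP at [0.225, 0.583, 0.223] pointing down, gripper open.
Joint ranges: [-3.08, 3.08], [-0.75, 2.2], [0.22, 2.44], [-1.43, 4.57], [0, 2.65], [-2.85, 2.85]. Speed limits (rad/s): [2.79, 2.79, 3.14, 3.14, 3.14, 3.14].

### API

Orientations are given as a unit quaternion [x, y, z, w].
In Python, from rig import robot, optics, workorder gives the robot as it stands.
- The arm moves only by the tool arm_command, never from a script. Its argument "plan" is a list of rows, each a list of 7 numbers: the shift along the tool's x, y, z in cm, then the turn, a rotation vector about the tool's x, y, z in rad, then the finger opening in cm, from 0 to 8.7. In form: [[x, y, z, ax, ay, az, gripper], ...]. A call has 1 to 12 rows; each row shifts and turns the pose as measured when the row begins, along the tool's axes as they then stand; what a row does not reach is not made up. A row lasts 1/8 s, in which the tool goes at most 62.5 mm and 10.7 degrees, less where a joint would pass 70% of its speed; a pose out of reach is approached as far as the arm can. A call with a gripper value outside its range is refused whole. The fingers move at their own pace and stop on an object; "grip_force" is the grip in N (left out, the last holds). Time passes only in rows, so rows that do not move let the fingers close. It gives the time, the measured TCP pose, the force and the opening at its end, in the units of the state.
- robot.get_obs(): the state, without advancing time (a new reading comes with each control period).
- optics.camera(name): name is "scene" or "top"; returns (picture, depth): 384x512x3 uint8, blue, green, red; 384x512 float32, m along the optical axis (not along the pixel's ray), 0 where there is no reading.
- optics.camera_info(name): a dict with "mtx" (3x3 intrinsics, pixels), "position" and "rotation" of the camera in the world. Camera axes: x right, y down, z forward; pixel columns grow to the right and rows downward; lengths in m; the calibration is good to about 2 mm. A picture is of the moment at which its call begins. camera_info takes no time and is no camera call.
- workorder.hand_in(): hands the job in, once; it reports no verdict.
The state is a dict: "time": time; "q": joint angles; "joint_velocities": joint speeds; "joint_torque": joint torques, N m; "position": TCP position; "tool_rot": TCP orientation; "ft_force": force on the tool from outside, world axes, zero at the start; "moment": the same for the moment, N m; "grip_width": finger opening in m.
Only numpy, scipy, OpenCV 4.12 (cv2) and the standard library are available. Lean on these libraries where they do the work, as an engineer would, in place of code of your own. Each camera call takes 0.05 s, during which the arm holds its last target. There are 200 camera calls.

### The job

Pick up the wooden push stick and use it to feed the jig block along the fence of the eyelet press: bring the block flat against the fence first, then keep it pressed to the fence all the way in under the ram until it is fully home against the end stop. Push the block only with the stick, never with the gripper, touch nothing against the ram, then lay the stick back down flat on the bench, off the press, and leave everything else where it stands.

Things in the scene. Friction and masses are not known exactly. Their poses are not given: they have to be found in the camera images.
- press: Grey cast-iron bench eyelet press, fixed. Origin on the bench directly below the ram's axis; z up, y = feed direction (along the fence, infeed end to end stop), x = from the open working side across to fence and column. Steel feed table: flat plate, top at z 50 mm, x -65 to 65, y -265 to 90. Nothing stands on it but fence, stop and block. Foot: x -70 to 170, y -60 to 60.
- press_head (a point): Centre of the underside of the press head (press x 50, y 0, z 235 mm). Head: x -30 to 130, y -33 to 33, z 235 to 335. The column under it fills x 95 to 165, y -29 to 29. The lever is raised on the y + side, to y 69 and z 457.
- fence: Straight aluminium fence rail along y on the feed table, fixed to the press; origin and axes coincide with those of the press. Its working face (looking to -x) is the plane x = 35 mm, from y -255 to 85; its top is at z 76 mm.
- end_stop: Dark steel stop block at the outfeed end, fixed to the press; origin and axes coincide with those of the press. Its face (looking to -y) is the plane y = 60 mm, x -32 to 28, z 50 to 74 mm.
- ram: Vertical square steel ram 28 mm wide with a round upper die of radius 12 mm below it, fixed; origin and axes coincide with those of the press. The die's lower end is at z 106 mm, the square part starts at z 125. Nothing may touch it.
- ram_tip (a point): Centre of the lower end of the upper die (press x 0, y 0, z 106 mm).
- jig_block: Jig block, loose, some 0.3 to 0.65 kg: hardwood with a steel top plate, 70 (x) by 120 (y) by 30 mm high, a round die standing 12 mm up in the middle of its top. Origin: centre of its underside, z up. Starts near the infeed end, x and y within 6 degrees of the press's, 4 to 22 mm off the fence. Home, flat on fence and stop: origin at press x 0, y 0, z 50 mm, die 14 mm below the ram.
- die_tip (a point): Top of the block's die, 42 mm above the block's underside, on the block's vertical centre line.
- push_stick: Wooden push stick, loose, 0.16 kg, lying on its flat underside. Origin on the underside below the place to hold, centre of mass within 30 mm; x towards the notched nose, y across, z up. Hand grip: 24 mm wide, 40 high, x -110 to 40. Shaft: 20 wide, 24 high, x 40 to 180. The nose takes the rear corner of the block away from the fence (block x -35, y -60).
- stick_nose (a point): Deepest point of the V notch in the nose: stick x 190 mm, y 0, z 12 (half its height). Seen from above the V opens to +x, 120 degrees wide; prong tips at x 203, y +-22 mm. On the block's corner it holds while the stick points some 30 to 45 degrees from the feed direction towards the fence, and the push then also presses the block to the fence.
- stick_tail (a point): Rear end of the stick: stick x -110 mm, y 0, z 20 mm.
- turntable: Bystander: round white plastic turntable, radius 150 mm, top 28 mm high with a rim to 38 mm, free to turn; origin at its foot's centre on the bench.
- mug: Bystander on the turntable: white ceramic mug, radius 40 mm, 95 mm high, origin under its centre.
- mouthguard_case: Bystander on the turntable: green mouthguard case, 75 by 85 by 30 mm, origin under its centre.
- grip_ring: Bystander on the turntable: chrome ring, 72 mm across, 10 mm high, origin under its centre.
- carabiner: Bystander on the turntable: aluminium carabiner, about 105 by 60 by 10 mm, origin under its centre.
- eyelet_tin: Bystander: round aluminium tin, radius 32 mm, 45 mm high, origin under its centre.
- oil_bottle: Bystander: grey oil bottle, radius 22 mm, 120 mm high, origin under its centre.
- screwdriver: Bystander: screwdriver 170 mm long lying along its x, under 35 mm high, origin under its middle.
Things that resemble listed ones, but are neither listed nor needed, are in the scene too. Of the things that look like the jig_block, the largest one is meant.

How it is judged:
On the way, in this order (a step that is already met when the one before it is completed fails the run):
1. the push stick is held clear of the bench (height (world z) of push_stick above 0.03 m and contact force between the fingers and push_stick above 1 N), for 0.2 s.
2. the stick has brought the block flat against the fence (within 5 mm, 0.06 rad) while the block is still on the infeed side, 85 mm or more short of home (x of jig_block in the frame of press above -0.005 m and angle between the y axis of jig_block and the y axis of press, either way round below 0.06 rad and y of jig_block in the frame of press below -0.085 m and contact force between push_stick and jig_block above 0.2 N), for 0.05 s.
3. the stick has pushed the block home against the end stop (within 6 mm), against the fence (within 5 mm, 0.06 rad) (x of jig_block in the frame of press between -0.005 and 0.005 m and y of jig_block in the frame of press between -0.006 and 0.006 m and angle between the y axis of jig_block and the y axis of press, either way round below 0.06 rad and contact force between push_stick and jig_block above 0.2 N), for 0.05 s.
At the end, for the whole second after the job is handed in: The jig block lies flat on the feed table, within 6 mm of home along the fence, within 5 mm of the fence and within 0.06 rad of square to it, at rest; the push stick lies flat and still on the bench, touching neither the press nor the block (x of jig_block in the frame of press between -0.005 and 0.005 m and y of jig_block in the frame of press between -0.006 and 0.006 m and angle between the y axis of jig_block and the y axis of press, either way round below 0.06 rad and z of jig_block in the frame of press between 0.046 and 0.054 m and linear speed of each of jig_block, push_stick below 0.01 m/s and height (world z) of push_stick below 0.03 m and height (world z) of stick_nose below 0.035 m and height (world z) of stick_tail below 0.04 m and contact force between push_stick and press below 0.2 N and contact force between push_stick and jig_block below 0.2 N).
It fails at once if the block comes more than 7 mm or 0.08 rad off the fence on its way in (from 85 mm short of home onward) (y of jig_block in the frame of press above -0.085 m and (x of jig_block in the frame of press below -0.007 m or angle between the y axis of jig_block and the y axis of press, either way round above 0.08 rad)).
It fails at once if the gripper or arm touches the block (contact force between any of the fingers, the arm and jig_block above 0.5 N).
It fails at once if something touches the ram (contact force between ram and anything else above 0.5 N).
It fails at once if a bystander is moved more than 30 mm or the mug is tipped (distance of any of mug, mouthguard_case, grip_ring, carabiner, eyelet_tin, oil_bottle, screwdriver from where it was at the start of the episode above 0.03 m or angle between mug's own z axis and vertical above 0.3 rad).
It also fails if it takes over 61 s, if anything falls off the work surface, if the arm or the gripper's body presses on something with over 40 N, if the wrist force passes 120 N, or if a joint passes its speed limit or range.

## Working session

There is one attempt and no reset: what is moved stays moved. The work goes in short steps, Python scripts to look and compute and a tool call to move; the robot and the scene stay as the last step left them, time stands still between calls to the robot, and variables do not carry over. Pictures are saved under pics/ and viewed, about 8 in all and at most 12, crops included, and the job is handed in when it is done.

Besides the shell and the picture viewer there is one more tool, called by a JSON object that holds its "op" and its "data", one argument or row to a line. arm_command: Moves the arm, as the interface text tells. Its arguments: {"type":"object","properties":{"plan":{"type":"array"},"grip_force":{"type":"number"}},"required":["plan"]}

```bash
ls; mkdir -p pics; python3 - <<'E'
from rig import robot,optics
import cv2,numpy as np
o=robot.get_obs();print(o)
for n in("scene","top"):
    p,d=optics.camera(n);i=optics.camera_info(n);print(n,i)
    np.savez(f"pics/{n}0.npz",p=p,d=d);cv2.imwrite(f"pics/{n}0.png",p)
a=cv2.imread("pics/scene0.png");b=cv2.imread("pics/top0.png")
E
```

```text
pics
{'time': 0.0, 'q': array([ 1.02348784e+00,  5.28507220e-01,  1.43391333e+00, -2.92848441e-05,
        1.18136083e+00, -1.78492986e-01]), 'joint_velocities': array([ 5.90497660e-04,  3.17716892e-04, -2.26830695e-03,  7.65002756e-05,
       -1.65313996e-03,  1.67865218e-03]), 'joint_torque': array([ 9.42645529e-04, -4.40051830e+01, -1.76589489e+01,  6.33584079e-02,
        5.84103190e-02, -1.54108111e-04]), 'position': array([0.22490803, 0.58234516, 0.22154289]), 'tool_rot': array([-0.40016938,  0.58390397,  0.39951731,  0.58250025]), 'ft_force': array([-0.93061614, -0.22756394,  0.18452473]), 'moment': array([ 0.04188349, -0.02017087,  0.02997852]), 'grip_width': 0.08684319741079251}
scene {'mtx': array([[361.67280867,   0.        , 263.34095512],
       [  0.        , 361.67280867, 196.40396429],
       [  0.        ,   0.        ,   1.        ]]), 'position': array([0.73936788, 0.97829789, 0.92086609]), 'rotation': array([ 0.05336634,  0.89615106, -0.43946902, -0.03053343])}
top {'mtx': array([[365.67169335,   0.        , 256.54781801],
       [  0.        , 365.67169335, 185.21466127],
       [  0.        ,   0.        ,   1.        ]]), 'position': array([0.48358907, 0.02500773, 1.3664908 ]), 'rotation': array([-0.69839316,  0.71339805, -0.04601981,  0.03453111])}
```

View pics/scene0.png

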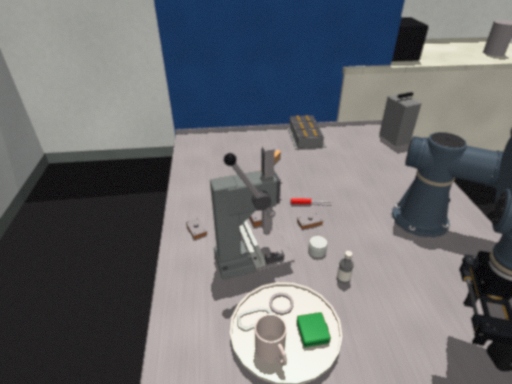

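View pics/top0.png

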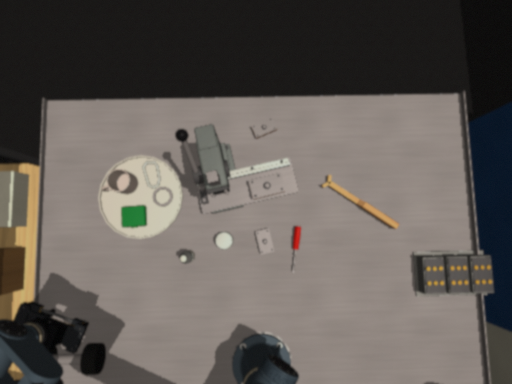

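Top view: press around (215,170), block centre about (267,185), stick nose about (327,183) and tail about (397,226), so feed runs right to left (world +y). I'll enlarge and measure.

```bash
cat > h.py <<'E'
import numpy as np,cv2
from scipy.spatial.transform import Rotation as R
from rig import robot,optics,workorder
def grab(n,k=1):
    ps,ds=zip(*[optics.camera(n) for _ in range(k)]);d=np.array(ds);d[d==0]=np.nan
    return np.mean(ps,0).astype(np.uint8),np.nanmedian(d,0)
def cloud(n,d):
    i=optics.camera_info(n);v,u=np.indices(d.shape);K=i["mtx"]
    c=np.stack([(u-K[0,2])/K[0,0]*d,(v-K[1,2])/K[1,1]*d,d],-1)
    return c@R.from_quat(i["rotation"]).as_matrix().T+i["position"]
def proj(n,P):
    i=optics.camera_info(n);c=(np.atleast_2d(P)-i["position"])@R.from_quat(i["rotation"]).as_matrix();c=c/c[:,2:]
    return (c@i["mtx"].T)[:,:2]
def atz(n,uv,z):
    i=optics.camera_info(n);uv=np.atleast_2d(uv).astype(float)
    r=np.c_[uv,np.ones(len(uv))]@np.linalg.inv(i["mtx"]).T@R.from_quat(i["rotation"]).as_matrix().T
    return i["position"]+r*((z-i["position"][2])/r[:,2])[:,None]
E
python3 - <<'E'
from h import *
a=np.load("pics/top0.npz");p,d=a["p"],a["d"].copy();d[d==0]=np.nan
P=cloud("top",d);z=P[...,2]
np.set_printoptions(precision=3,suppress=True)
print("bench z",np.nanmedian(z[250:300,300:400]))
c=p[115:240,185:410];cv2.imwrite("pics/c1.png",cv2.resize(c,None,fx=3.5,fy=3.5,interpolation=cv2.INTER_CUBIC))
# stick: orange
hsv=cv2.cvtColor(p,cv2.COLOR_BGR2HSV)
m=((hsv[...,0]>8)&(hsv[...,0]<25)&(hsv[...,1]>110)&(hsv[...,2]>90));m[:150]=0;m[240:]=0;m[:,:310]=0;m[:,410:]=0
print(m.sum());q=P[m];print(np.nanpercentile(q[:,2],[5,25,50,75,95]))
ctr=q[:,:2].mean(0);w,V=np.linalg.eigh(np.cov((q[:,:2]-ctr).T));ax=V[:,1]*np.sign(V[1,1]);t=(q[:,:2]-ctr)@ax
n=(q[:,:2]-ctr)@np.array([-ax[1],ax[0]])
print(ctr,ax,np.arctan2(ax[1],ax[0]),t.min(),t.max())
for lo in np.arange(-.18,.2,.02):
    s=(t>=lo)&(t<lo+.02)
    if s.any():print(round(lo,3),s.sum(),n[s].mean(),n[s].min(),n[s].max(),np.nanmedian(q[s,2]))
zz=z[120:215,190:310]
print(np.round(np.nan_to_num(zz[::6,::5])*1000).astype(int))
E
```

```text
bench z 0.00021287208038656136
509
[0.02  0.025 0.034 0.04  0.043]
[ 0.558 -0.384] [0.579 0.815] 0.9532473232527817 -0.1451069462368199 0.15937188488777557
-0.16 8 -0.0030728773825210868 -0.011944284776677146 0.0053837190480655476 0.041560904501611984
-0.14 35 -0.0004541364291170173 -0.011467075873479131 0.009134598670016264 0.03908787401643132
-0.12 40 -0.00043931151396227287 -0.011404439886095673 0.01008030476233048 0.03969229729685986
-0.1 37 0.0001539213412858595 -0.01218104153397459 0.009877705864653703 0.04027626260339323
-0.08 39 -0.0001431443918997085 -0.012547642762065683 0.010009148268349517 0.03922713012167245
-0.06 37 0.0010708925868751877 -0.012304552519273924 0.010620362289148292 0.040086543411181674
-0.04 37 0.0007876908080903771 -0.010912979174413981 0.009938229135223619 0.03930480164686756
-0.02 37 0.0002199696106738291 -0.011558436669564071 0.010605203628177132 0.03943125538281156
-0.0 36 0.0006012459253352959 -0.009836627741131832 0.009090616951979207 0.03036402773360647
0.02 28 -0.00039526986345360333 -0.009095933053597368 0.008747964464481643 0.024511241939368933
[... 1483 characters left out ...]
11 311 333 426 427   0 333  54  71  81  81  60  52  53  48  49  79
   82  50  48   2   1   1]
 [  2 305 302 333 424 427 334 337  54  50  53  49  77  76  82  80  78  85
   80  52  48  52  -1  -2]
 [ -2  -3 248 331 336 336 330 329  47  51  56  50  80  77  81  93  87  82
   79  48  50  57   1   3]
 [ -1   2  76  72 327 318 292 319  56  51  50  51  52  79  75  80  76  80
   85  47  45  44  -1   3]
 [  3  -3  54  78  50  49  50  50  49  49  48  51  49  78  53  52  54   3
    5  -4   4  -1   0   1]
 [  8  -3  -4  46  49  51  48  46  49  53  50  43  -6  -4   1   5   3  -2
   -3   2   2  -2   3   0]
 [  1   0   0  50  45  53  40  38   1   0   2   3  -5  -5   2   4   1  -1
   -1  -4   1  -4   1  -1]]
```

View pics/c1.png

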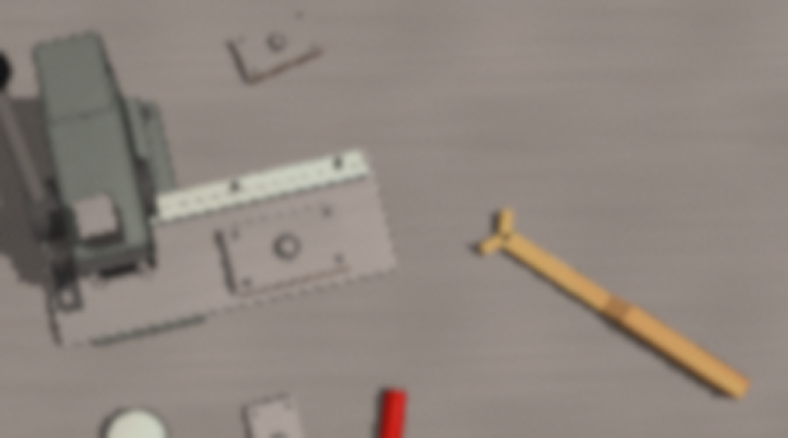

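The crop shows the fence (crop 157–370, 150–220), the block with its die at crop (287,246), and the stick from nose crop (507,238) to tail (740,390), with a brown mark at (618,308). Next I'll fit poses by rendering a box model against the depth images.

```bash
cat > fit.py <<'E'
from h import *
from scipy.optimize import minimize
def rays(n,roi,ss=2):
    i=optics.camera_info(n);u0,v0,u1,v1=roi
    o=(np.arange(ss)+.5)/ss-.5
    u=(np.arange(u0,u1)[:,None]+o).ravel();v=(np.arange(v0,v1)[:,None]+o).ravel()
    U,V=np.meshgrid(u,v);K=i["mtx"]
    r=np.stack([(U-K[0,2])/K[0,0],(V-K[1,2])/K[1,1],np.ones_like(U)],-1)@R.from_quat(i["rotation"]).as_matrix().T
    return i["position"],r
def boxes(o,r,pose,bx):  # pose x,y,th,z ; returns depth
    c,s=np.cos(pose[2]),np.sin(pose[2]);M=np.array([[c,s,0],[-s,c,0],[0,0,1]])
    o=M@(o-np.array([pose[0],pose[1],pose[3]]));r=r@M.T
    D=np.full(r.shape[:2],np.inf)
    for b in bx:
        lo=np.array(b[0::2])/1e3;hi=np.array(b[1::2])/1e3
        t1=(lo-o)/r;t2=(hi-o)/r
        tn=np.minimum(t1,t2).max(-1);tf=np.maximum(t1,t2).min(-1)
        D=np.where(tn<tf,np.minimum(D,tn),D)
    return D
PRESS=[(-65,65,-265,90,40,50),(-70,170,-60,60,0,30),(35,60,-255,85,50,76),(-30,130,-33,33,235,335),(95,165,-29,29,0,235),(-32,28,60,85,50,74)]
BLOCK=[(-35,35,-60,60,0,30),(-11,11,-11,11,30,42)]
STICK=[(-110,40,-12,12,0,40),(40,190,-10,10,0,24)]
def fit(n,d,roi,models,x0,zs,dz,cap=.02,zmax=.345):
    u0,v0,u1,v1=roi;o,r=rays(n,roi);obs=d[v0:v1,u0:u1]
    z=cloud(n,d)[v0:v1,u0:u1,2];ok=np.isfinite(obs)&(z<zmax)
    def cost(x):
        D=-o[2]/r[...,2]
        for k,m in enumerate(models):D=np.minimum(D,boxes(o,r,[*x[3*k:3*k+3],zs[k]],m))
        e=np.minimum(np.abs(np.repeat(np.repeat(obs,2,0),2,1)-D),cap).reshape(v1-v0,2,u1-u0,2).mean((1,3))
        return e[ok].mean()*1e3
    x=np.array(x0,float);st=np.tile([.01,.01,.05],len(models))
    for _ in range(3):
        S=np.vstack([x]+[x+st*np.eye(len(x))[j] for j in range(len(x))])
        q=minimize(cost,x,method="Nelder-Mead",options=dict(initial_simplex=S,xatol=1e-5,fatol=1e-5,maxiter=600));x=q.x;st=st*.5
    return x,q.fun
E
python3 - <<'E'
from fit import *
np.set_printoptions(precision=4,suppress=True)
L=lambda n:(lambda d:np.where(d==0,np.nan,d))(np.load(f"pics/{n}0.npz")["d"])
dt,ds=L("top"),L("scene")
print(atz("top",[[185+71/3.5,115+300/3.5]],.05), "blk",atz("top",[[267,185.3]],.092))
th=.2  # initial: feed dir in image
b0=atz("top",[[267,185.3]],.092)[0]
e=atz("top",[[185+157/3.5,115+220/3.5],[185+370/3.5,115+178/3.5]],.076);v=e[0]-e[1];th=np.arctan2(v[1],v[0])-np.pi/2;print("th",th)
ex,ey=np.array([np.cos(th),np.sin(th)]),np.array([-np.sin(th),np.cos(th)])
org=e[1][:2]-ex*.035+ey*.255;print(org)
x,f=fit("top",dt,(180,115,310,225),[PRESS,BLOCK],[*org,th,b0[0],b0[1],th],[0,.05],0);print("top",x,f)
c,s=np.cos(x[2]),np.sin(x[2]);dv=x[3:5]-x[:2];print("block in press",np.array([[c,s],[-s,c]])@dv*1e3,np.degrees(x[5]-x[2]))
xs,f=fit("top",dt,(318,170,408,236),[STICK],[.535,-.416,.953],[0],0);print("stick top",xs,f)
mk=atz("top",[[185+618/3.5,115+308/3.5]],.04)[0];print("mark",mk)
xc,f=fit("scene",ds,(185,145,295,280),[PRESS,BLOCK],x,[0,.05],0);print("scene",xc,f)
np.save("press.npy",x);np.save("stick.npy",xs)
E
```

```text
[[0.5817 0.1876 0.05  ]] blk [[ 0.6282 -0.034   0.092 ]]
th 0.1767133256597644
[0.619  0.1234]
top [ 0.6174  0.124   0.202   0.6289 -0.0329  0.2305] 4.171535455719706
block in press [ -20.1937 -156.0792] 1.6306498477441635
stick top [ 0.5382 -0.4155  0.9601] 2.5582895377317936
mark [ 0.5621 -0.3798  0.04  ]
scene [ 0.6179  0.1254  0.2107  0.63   -0.0316  0.2343] 5.53646837316399
```

```bash
cat > plan.py <<'E'
from h import *
def plan(way,grip,vmax=5.5,wmax=9.):
    """way: list of (pos, yaw of tool z or None); prints tool-frame rows (tool kept pointing down)"""
    o=robot.get_obs();p=o["position"].copy();q=R.from_quat(o["tool_rot"]);n=0
    print("t",round(o["time"],2),"p",p.round(4),"f",o["ft_force"].round(1),"w",round(o["grip_width"],4))
    z=q.as_matrix()[:,2];yaw=np.arctan2(z[1],z[0]);print("yaw z",round(yaw,4),"tool x",q.as_matrix()[:,0].round(3),"q",o["q"].round(2))
    for tgt,ty in way:
        tgt=np.array(tgt,float);ty=yaw if ty is None else ty
        # goal rotation
        g=np.array([np.cos(ty),np.sin(ty),0]);xd=np.array([0,0,-1.]);G=R.from_matrix(np.c_[xd,np.cross(g,xd),g])
        k=int(max(np.ceil(np.linalg.norm(tgt-p)*100/vmax-1e-6),np.ceil(np.degrees((q.inv()*G).magnitude())/wmax-1e-6),1))
        for j in range(k):
            dp=(tgt-p)/(k-j);rv=(q.inv()*G).as_rotvec()/(k-j)
            s=q.inv().apply(dp)*100
            print([*(float(v) for v in s.round(2)),*(float(v) for v in rv.round(3)),grip],end=",\n");n+=1
            p=p+dp;q=q*R.from_rotvec(rv)
        yaw=ty
    print("rows",n)
E
python3 - <<'E'
from plan import *
h=.96
plan([([.39,.20,.22],h+np.pi/2-np.pi),([.538,-.4155,.15],h-np.pi/2)],8.7)
E
```

```text
t 0.1 p [0.2249 0.5824 0.2217] f [-0.4  0.2  0.7] w 0.087
yaw z 1.202 tool x [-0.001 -0.002 -1.   ] q [ 1.02  0.53  1.43 -0.    1.18 -0.18]
[0.02, -2.43, -2.48, 0.151, -0.0, 0.0, 8.7],
[0.02, -2.78, -2.08, 0.151, -0.0, 0.0, 8.7],
[0.02, -3.06, -1.64, 0.151, -0.0, 0.0, 8.7],
[0.02, -3.27, -1.16, 0.151, -0.0, 0.0, 8.7],
[0.02, -3.41, -0.66, 0.151, -0.0, 0.0, 8.7],
[0.02, -3.47, -0.14, 0.151, -0.0, 0.0, 8.7],
[0.01, -3.45, 0.39, 0.151, -0.0, 0.0, 8.7],
[0.01, -3.35, 0.9, 0.151, -0.0, 0.0, 8.7],
[0.01, -3.18, 1.4, 0.151, -0.0, 0.0, 8.7],
[0.01, -2.93, 1.86, 0.151, -0.0, 0.0, 8.7],
[0.01, -2.62, 2.28, 0.151, -0.0, 0.0, 8.7],
[0.01, -2.25, 2.65, 0.151, -0.0, 0.0, 8.7],
[0.58, -3.49, 3.95, 0.0, 0.0, 0.0, 8.7],
[0.58, -3.49, 3.95, 0.0, 0.0, 0.0, 8.7],
[0.58, -3.49, 3.95, 0.0, 0.0, 0.0, 8.7],
[0.58, -3.49, 3.95, 0.0, 0.0, 0.0, 8.7],
[0.58, -3.49, 3.95, 0.0, 0.0, 0.0, 8.7],
[0.58, -3.49, 3.95, 0.0, 0.0, 0.0, 8.7],
[0.58, -3.49, 3.95, 0.0, 0.0, 0.0, 8.7],
[0.58, -3.49, 3.95, 0.0, 0.0, 0.0, 8.7],
[0.58, -3.49, 3.95, 0.0, 0.0, 0.0, 8.7],
[0.58, -3.49, 3.95, 0.0, 0.0, 0.0, 8.7],
[0.58, -3.49, 3.95, 0.0, 0.0, 0.0, 8.7],
[0.58, -3.49, 3.95, 0.0, 0.0, 0.0, 8.7],
rows 24
```

{"op": "arm_command", "data": {
  "plan": [
    [0,-2.4,-2.5,0.15,0,0,8.7],
    [0,-2.8,-2.1,0.15,0,0,8.7],
    [0,-3.1,-1.6,0.15,0,0,8.7],
    [0,-3.3,-1.2,0.15,0,0,8.7],
    [0,-3.4,-0.7,0.15,0,0,8.7],
    [0,-3.5,-0.1,0.15,0,0,8.7],
    [0,-3.5,0.4,0.15,0,0,8.7],
    [0,-3.4,0.9,0.15,0,0,8.7],
    [0,-3.2,1.4,0.15,0,0,8.7],
    [0,-2.9,1.9,0.15,0,0,8.7],
    [0,-2.6,2.3,0.15,0,0,8.7],
    [0,-2.3,2.6,0.15,0,0,8.7]
  ]
}}

```text
time: 1.6
position: [0.3846, 0.1832, 0.2187]
tool_rot: [0.224, 0.671, -0.229, 0.669]
ft_force: [1.3, 0.2, 0.2]
grip_width: 0.0869
```

```bash
python3 - <<'E'
from plan import *
plan([([.538,-.4155,.15],.96-np.pi/2)],8.7)
E
```

```text
t 1.6 p [0.3846 0.1832 0.2187] f [1.3 0.2 0.2] w 0.0869
yaw z -0.6525 tool x [-0.006 -0.006 -1.   ] q [ 0.18  0.27  1.91 -0.01  0.97  0.84]
[0.59, -3.18, 4.05, -0.003, -0.0, 0.001, 8.7],
[0.59, -3.2, 4.03, -0.003, -0.0, 0.001, 8.7],
[0.59, -3.21, 4.02, -0.003, -0.0, 0.001, 8.7],
[0.59, -3.23, 4.01, -0.003, -0.0, 0.001, 8.7],
[0.59, -3.24, 4.0, -0.003, -0.0, 0.001, 8.7],
[0.59, -3.26, 3.99, -0.003, -0.0, 0.001, 8.7],
[0.58, -3.27, 3.98, -0.003, -0.0, 0.001, 8.7],
[0.58, -3.28, 3.97, -0.003, -0.0, 0.001, 8.7],
[0.58, -3.3, 3.96, -0.003, -0.0, 0.001, 8.7],
[0.58, -3.31, 3.94, -0.003, -0.0, 0.001, 8.7],
[0.58, -3.33, 3.93, -0.003, -0.0, 0.001, 8.7],
[0.57, -3.34, 3.92, -0.003, -0.0, 0.001, 8.7],
rows 12
```

{"op": "arm_command", "data": {
  "plan": [
    [0.6,-3.2,4.0,0,0,0,8.7],
    [0.6,-3.2,4.0,0,0,0,8.7],
    [0.6,-3.2,4.0,0,0,0,8.7],
    [0.6,-3.2,4.0,0,0,0,8.7],
    [0.6,-3.2,4.0,0,0,0,8.7],
    [0.6,-3.2,4.0,0,0,0,8.7],
    [0.6,-3.2,4.0,0,0,0,8.7],
    [0.6,-3.2,4.0,0,0,0,8.7],
    [0.6,-3.2,4.0,0,0,0,8.7],
    [0.6,-3.2,4.0,0,0,0,8.7],
    [0.6,-3.2,4.0,0,0,0,8.7],
    [0.6,-3.2,4.0,0,0,0,8.7]
  ]
}}

```text
time: 3.1
position: [0.5339, -0.4318, 0.1436]
tool_rot: [0.226, 0.672, -0.228, 0.667]
ft_force: [0.7, -0.9, 0.4]
grip_width: 0.0869
```

```bash
python3 - <<'E'
from plan import *
plan([([.538,-.4155,.10],.96-np.pi/2),([.538,-.4155,.007],.96-np.pi/2)],8.7,4)
E
```

```text
t 3.1 p [ 0.5339 -0.4318  0.1436] f [ 0.7 -0.9  0.4] w 0.0869
yaw z -0.6544 tool x [-0.007 -0.    -1.   ] q [-0.84  0.7   1.33 -0.01  1.12 -0.18]
[2.18, 0.78, -0.32, -0.022, -0.003, 0.002, 8.7],
[2.18, 0.79, -0.31, -0.022, -0.003, 0.002, 8.7],
[3.1, 0.0, -0.0, 0.0, 0.0, 0.0, 8.7],
[3.1, 0.0, -0.0, 0.0, 0.0, 0.0, 8.7],
[3.1, 0.0, -0.0, 0.0, 0.0, 0.0, 8.7],
rows 5
```

{"op": "arm_command", "data": {
  "plan": [
    [2.2,0.8,-0.3,-0.022,0,0,8.7],
    [2.2,0.8,-0.3,-0.022,0,0,8.7],
    [0,0,0,0,0,0,8.7]
  ]
}}

```text
time: 3.48
position: [0.538, -0.4208, 0.0959]
tool_rot: [0.213, 0.676, -0.215, 0.672]
ft_force: [-0.2, 0.6, -0.2]
grip_width: 0.0867
```

```bash
python3 - <<'E'
from plan import *
plan([([.538,-.4155,.05],.96-np.pi/2),([.538,-.4155,.007],.96-np.pi/2)],8.7,2.5)
p,d=grab("top");cv2.imwrite("pics/c2.png",cv2.resize(p[150:250,310:430],None,fx=5,fy=5,interpolation=cv2.INTER_CUBIC))
E
```

```text
t 3.48 p [ 0.538  -0.4208  0.0959] f [-0.2  0.6 -0.2] w 0.0867
yaw z -0.6148 tool x [-0.007 -0.001 -1.   ] q [-0.82  0.75  1.37 -0.01  1.02 -0.21]
[2.29, 0.23, -0.14, -0.002, -0.002, 0.003, 8.7],
[2.29, 0.22, -0.15, -0.002, -0.002, 0.003, 8.7],
[2.15, 0.0, 0.0, 0.0, 0.0, 0.0, 8.7],
[2.15, 0.0, 0.0, 0.0, 0.0, 0.0, 8.7],
rows 4h.py:6: RuntimeWarning: All-NaN slice encountered
  return np.mean(ps,0).astype(np.uint8),np.nanmedian(d,0)
```

{"op": "arm_command", "data": {
  "plan": [
    [2.3,0.25,-0.15,0,0,0,8.7],
    [2.3,0.25,-0.15,0,0,0,8.7],
    [2.1,0,0,0,0,0,8.7],
    [1.8,0,0,0,0,0,8.7],
    [0.2,0,0,0,0,0,8.7]
  ]
}}

```text
time: 4.15
position: [0.5417, -0.4201, 0.0126]
tool_rot: [0.211, 0.672, -0.218, 0.676]
ft_force: [0.1, -0.1, 0.2]
grip_width: 0.0867
```

```bash
python3 - <<'E' 2>/dev/null
from plan import *
plan([([.538,-.4155,.007],.96-np.pi/2)],8.7,2.5)
E
```

```text
t 4.15 p [ 0.5417 -0.4201  0.0126] f [ 0.1 -0.1  0.2] w 0.0867
yaw z -0.6157 tool x [ 0.002 -0.011 -1.   ] q [-0.82  0.86  1.4  -0.01  0.87 -0.2 ]
[0.56, 0.17, -0.58, -0.005, 0.008, 0.008, 8.7],
rows 1
```

{"op": "arm_command", "data": {
  "plan": [
    [0.3,0.2,-0.6,0,0.008,0.008,8.7],
    [0.3,0,0,0,0,0,8.7],
    [0,0,0,0,0,0,2.0],
    [0,0,0,0,0,0,1.8],
    [0,0,0,0,0,0,1.8],
    [0,0,0,0,0,0,1.8],
    [0,0,0,0,0,0,1.8],
    [0,0,0,0,0,0,1.8]
  ],
  "grip_force": 60
}}

```text
time: 5.15
position: [0.5391, -0.4163, 0.0088]
tool_rot: [0.214, 0.673, -0.215, 0.675]
ft_force: [-0.0, 0.4, 0.4]
grip_width: 0.0346
```

```bash
python3 - <<'E' 2>/dev/null
from plan import *
plan([([.538,-.4155,.12],.96-np.pi/2)],1.8,2.5)
E
```

```text
t 5.15 p [ 0.5391 -0.4163  0.0088] f [-0.   0.4  0.4] w 0.0346
yaw z -0.6157 tool x [ 0.003 -0.003 -1.   ] q [-0.82  0.86  1.41  0.    0.86 -0.21]
[-2.22, -0.0, -0.02, -0.001, 0.001, 0.0, 1.8],
[-2.22, -0.0, -0.02, -0.001, 0.001, 0.0, 1.8],
[-2.22, -0.0, -0.02, -0.001, 0.001, 0.0, 1.8],
[-2.22, -0.0, -0.02, -0.001, 0.001, 0.0, 1.8],
[-2.22, -0.0, -0.03, -0.001, 0.001, 0.0, 1.8],
rows 5
```

{"op": "arm_command", "data": {
  "plan": [
    [0,0,0,0,0,0,1.8],
    [0,0,0,0,0,0,1.8],
    [0,0,0,0,0,0,1.8],
    [0,0,0,0,0,0,1.8],
    [-0.5,0,0,0,0,0,1.8],
    [-1.5,0,0,0,0,0,1.8],
    [-2,0,0,0,0,0,1.8],
    [-2,0,0,0,0,0,1.8],
    [-2,0,0,0,0,0,1.8],
    [-1,0,0,0,0,0,1.8],
    [0,0,0,0,0,0,1.8]
  ]
}}

```text
time: 6.52
position: [0.5395, -0.4166, 0.1075]
tool_rot: [0.213, 0.671, -0.216, 0.676]
ft_force: [0.3, -0.4, -1.6]
grip_width: 0.0237
```

```bash
python3 - <<'E' 2>/dev/null
from fit import *
from plan import plan
np.set_printoptions(precision=4,suppress=True)
pr=np.load("press.npy");p,d=grab("top",3)
q,e=grab("scene",1)
m=np.hstack([cv2.resize(p[150:250,300:400],None,fx=4,fy=4,interpolation=cv2.INTER_CUBIC),cv2.resize(q[110:210,220:320],None,fx=4,fy=4,interpolation=cv2.INTER_CUBIC)])
cv2.imwrite("pics/c3.png",m);np.savez("pics/lift.npz",p=p,d=d,e=e)
P=cloud("top",d);hsv=cv2.cvtColor(p,cv2.COLOR_BGR2HSV)
mk=((hsv[...,0]>8)&(hsv[...,0]<25)&(hsv[...,1]>110)&(hsv[...,2]>90));mk[:150]=0;mk[240:]=0;mk[:,:305]=0;mk[:,410:]=0
Q=P[mk];Q=Q[np.isfinite(Q[:,2])];print(len(Q),np.percentile(Q[:,2],[5,25,50,75,95]))
o=robot.get_obs();t=o["position"];z=R.from_quat(o["tool_rot"]).as_matrix()[:,2];h=np.arctan2(z[1],z[0])+np.pi/2;print(o["time"],t,h,o["grip_width"])
ax=np.array([np.cos(h),np.sin(h)]);dd=Q[:,:2]-t[:2];T=dd@ax;N=dd@np.array([-ax[1],ax[0]])
for lo in np.arange(-.12,.22,.02):
    s=(T>=lo)&(T<lo+.02)
    if s.sum()>3:print(round(lo,2),s.sum(),N[s].mean().round(4),N[s].min().round(4),N[s].max().round(4),np.median(Q[s,2]).round(4))
print(T.min(),T.max())
E
```

```text
293 [0.1185 0.1211 0.1225 0.1246 0.1381]
6.725 [ 0.5384 -0.4155  0.1049] 0.9551372640003218 0.023670497800733107
0.02 33 0.0012 -0.0075 0.0167 0.1376
0.04 35 0.0007 -0.0083 0.0088 0.1276
0.06 36 0.0002 -0.0106 0.009 0.1225
0.08 35 -0.0002 -0.0111 0.009 0.1218
0.1 36 0.0004 -0.0087 0.0097 0.1216
0.12 26 0.0003 -0.0078 0.0078 0.1216
0.14 28 0.0006 -0.0073 0.0083 0.1221
0.16 28 -0.0 -0.0281 0.0089 0.122
0.18 34 -0.0017 -0.0217 0.0225 0.1221
0.008674660640233313 0.19651089464887153
```

View pics/c3.png

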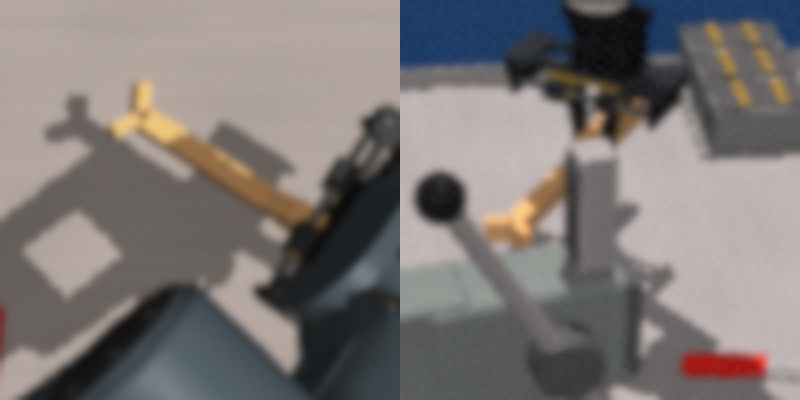

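The left view shows the stick held level with its nose free at (140,110), and the right view agrees. The depth gives an underside about 7 mm below the TCP and a nose 0.1875 m ahead of it. Next I'll stage behind the block's corner.

```bash
cat > geo.py <<'E'
from plan import *
pr=np.array([.6176,.1245,.204]);c,s=np.cos(pr[2]),np.sin(pr[2]);M=np.array([[c,-s],[s,c]])
H=np.pi/2+pr[2]-np.radians(38);u=np.array([np.cos(H),np.sin(H)]);NOSE=.1875
def w(x,y):return pr[:2]+M@np.array([x,y])
def tcp(x,y,z,back=0.):  # TCP for nose at press x,y
    return [*(w(x,y)-u*(NOSE+back)),z]
def nose():
    o=robot.get_obs();t=o["position"];zz=R.from_quat(o["tool_rot"]).as_matrix()[:,2];h=np.arctan2(zz[1],zz[0])+np.pi/2
    n=t[:2]+NOSE*np.array([np.cos(h),np.sin(h)]);print("nose in press mm",(M.T@(n-pr[:2])*1e3).round(1),"a deg",np.degrees(np.pi/2+pr[2]-h).round(1),"tcp z",t[2].round(4),"F press",(M.T@o["ft_force"][:2]).round(1),o["ft_force"][2].round(1),"t",o["time"])
E
python3 - <<'E'
from geo import *
b=np.radians(1.6);cx,cy=np.array([-20.2,-156])+np.array([[np.cos(b),-np.sin(b)],[np.sin(b),np.cos(b)]])@[-35,-60];print(cx,cy,H)
nose();plan([(tcp(cx/1e3,cy/1e3,.12,.04),H-np.pi/2)],1.8,4)
E
```

```text
-53.51105570299826 -216.95386425774618 1.1115712110370513
nose in press mm [ -49.9 -384.8] a deg 47.0 tcp z 0.1049 F press [-0.5  0.5] -0.9 t 6.725
t 6.72 p [ 0.5384 -0.4155  0.1049] f [-0.6  0.4 -0.9] w 0.0237
yaw z -0.6157 tool x [ 0.002 -0.002 -1.   ] q [-0.82  0.73  1.38 -0.    1.02 -0.21]
[-0.51, 2.49, -2.99, -0.052, 0.001, 0.0, 1.8],
[-0.51, 2.64, -2.86, -0.052, 0.001, 0.0, 1.8],
[-0.51, 2.79, -2.72, -0.052, 0.001, 0.0, 1.8],
rows 3
```

{"op": "arm_command", "data": {
  "plan": [
    [-0.5,1.7,-1.9,-0.035,0,0,1.8],
    [-0.5,1.8,-1.9,-0.035,0,0,1.8],
    [-0.3,1.8,-1.8,-0.035,0,0,1.8],
    [-0.2,1.8,-1.8,-0.035,0,0,1.8],
    [0,0.8,-1.0,-0.01,0,0,1.8],
    [0,0,0,0,0,0,1.8]
  ]
}}

```text
time: 7.48
position: [0.5051, -0.3002, 0.1143]
tool_rot: [0.163, 0.69, -0.161, 0.686]
ft_force: [0.2, -0.2, -0.4]
grip_width: 0.0238
```

```bash
python3 - <<'E' 2>/dev/null
from geo import *
nose();plan([(tcp(-.0535,-.217,.1,.04),H-np.pi/2),(tcp(-.0535,-.217,.062,.04),H-np.pi/2)],1.8,2)
p,d=grab("top");np.savez("pics/stage.npz",p=p,d=d);cv2.imwrite("pics/c4.png",cv2.resize(p[140:230,230:370],None,fx=5,fy=5,interpolation=cv2.INTER_CUBIC))
E
```

```text
nose in press mm [ -80.3 -245.7] a deg 38.2 tcp z 0.1143 F press [ 0.2 -0.2] -0.4 t 7.475
t 7.47 p [ 0.5051 -0.3002  0.1143] f [ 0.2 -0.2 -0.4] w 0.0238
yaw z -0.4625 tool x [-0.005  0.004 -1.   ] q [-0.73  0.62  1.62 -0.    0.91 -0.26]
[1.43, -0.09, 0.41, -0.003, -0.006, -0.001, 1.8],
[1.9, -0.0, 0.0, 0.0, -0.0, -0.0, 1.8],
[1.9, -0.0, 0.0, 0.0, -0.0, -0.0, 1.8],
rows 3
```

View pics/c4.png

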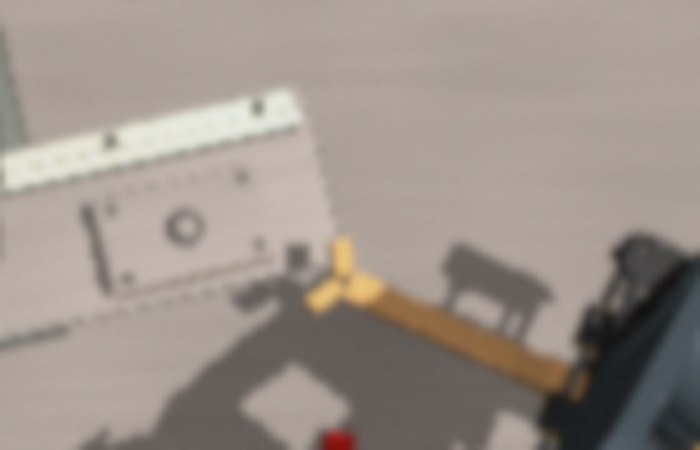

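The nose is at crop (343,283), just off the rear outer corner of the block at about (278,262), and lined up with it. Descending.

{"op": "arm_command", "data": {
  "plan": [
    [1.4,0,0.4,0,-0.006,0,1.8],
    [1.6,0,0,0,0,0,1.8],
    [1.3,0,0,0,0,0,1.8],
    [0.6,0,0,0,0,0,1.8],
    [0,0,0,0,0,0,1.8]
  ]
}}

```text
time: 8.15
position: [0.5099, -0.3058, 0.0601]
tool_rot: [0.163, 0.687, -0.163, 0.689]
ft_force: [-0.2, -0.4, -1.3]
grip_width: 0.0236
```

```bash
python3 - <<'E' 2>/dev/null
from geo import *
nose();plan([(tcp(-.0535,-.217,.062,.008),H-np.pi/2)],1.8,1.0)
print(proj("top",[[*w(-.0535,-.217),.08],[*w(-.0803,-.2457),.119]])*5-[230*5,140*5])
E
```

```text
nose in press mm [ -76.2 -252.6] a deg 38.4 tcp z 0.0601 F press [-0.3 -0.4] -1.3 t 8.15
t 8.15 p [ 0.5099 -0.3058  0.0601] f [-0.2 -0.4 -1.3] w 0.0236
yaw z -0.4659 tool x [ 0.002 -0.    -1.   ] q [-0.73  0.71  1.63  0.    0.8  -0.26]
[-0.05, 0.85, -0.07, -0.002, 0.0, -0.0, 1.8],
[-0.05, 0.85, -0.07, -0.002, 0.0, -0.0, 1.8],
[-0.05, 0.85, -0.07, -0.002, 0.0, -0.0, 1.8],
[-0.05, 0.85, -0.07, -0.002, 0.0, -0.0, 1.8],
rows 4
[[276.41281398 253.29994302]
 [331.44243047 276.30092762]]
```

{"op": "arm_command", "data": {
  "plan": [
    [-0.1,0.85,0,0,0,0,1.8],
    [-0.05,0.85,0,0,0,0,1.8],
    [0,0.85,-0.1,0,0,0,1.8],
    [0,0.6,-0.1,0,0,0,1.8],
    [0,0.3,0,0,0,0,1.8]
  ]
}}

```text
time: 8.78
position: [0.5256, -0.2718, 0.0634]
tool_rot: [0.163, 0.686, -0.163, 0.69]
ft_force: [-0.1, 0.5, -1.5]
grip_width: 0.0238
```

```bash
cat > look.py <<'E'
from geo import *
from fit import *
import sys
np.set_printoptions(precision=1,suppress=True)
nose();p,d=grab("top",2)
cv2.imwrite(f"pics/{sys.argv[1]}.png",cv2.resize(p[130:240,190:350],None,fx=4.5,fy=4.5,interpolation=cv2.INTER_CUBIC))
y0=float(sys.argv[2]);x0=float(sys.argv[3])
# block fit only, press fixed: mask orange stick and arm
hsv=cv2.cvtColor(p,cv2.COLOR_BGR2HSV);z=cloud("top",d)[...,2]
m=((hsv[...,0]>8)&(hsv[...,0]<25)&(hsv[...,1]>110))|(z>.11);d[cv2.dilate(m.astype(np.uint8),np.ones((3,3)))>0]=np.nan
b=w(x0/1e3,y0/1e3)
uv=np.vstack([proj("top",[*w(a/1e3,(y0+e)/1e3),.08]) for a in(-65,60) for e in(-80,80)]);lo=uv.min(0).astype(int);hi=uv.max(0).astype(int)
pp=PRESS
o,r=rays("top",(*lo,*hi));obs=d[lo[1]:hi[1],lo[0]:hi[0]];ok=np.isfinite(obs)
D0=np.minimum(-o[2]/r[...,2],boxes(o,r,[*pr,0],pp));O=np.repeat(np.repeat(obs,2,0),2,1)
def cost(x):
    D=np.minimum(D0,boxes(o,r,[*x[:2],x[2],.05],BLOCK))
    return np.minimum(np.abs(O-D),.02).reshape(obs.shape[0],2,obs.shape[1],2).mean((1,3))[ok].mean()*1e3
x=np.array([*b,pr[2]]);st=np.array([.008,.008,.05])
for _ in range(3):
    q=minimize(cost,x,method="Nelder-Mead",options=dict(initial_simplex=np.vstack([x]+[x+st*e for e in np.eye(3)]),xatol=1e-5,fatol=1e-5));x=q.x;st/=2
print("block in press",M.T@(x[:2]-pr[:2])*1e3,"deg",np.degrees(x[2]-pr[2]),"res",q.fun)
E
python3 look.py a1 -155 -20 2>/dev/null
```

```text
nose in press mm [ -54.1 -222.4] a deg 38.3 tcp z 0.0634 F press [0.  0.5] -1.5 t 8.775
block in press [ -20.4 -156.3] deg 0.5456113576541831 res 3.704558757640414
```

{"op": "arm_command", "data": {
  "plan": [
    [0,0.4,0,0,0,0,1.8],
    [0,0.4,0,0,0,0,1.8],
    [0,0.4,0,0,0,0,1.8],
    [0,0.4,0,0,0,0,1.8],
    [0,0.4,0,0,0,0,1.8],
    [0,0,0,0,0,0,1.8]
  ]
}}

```text
time: 9.62
position: [0.5353, -0.2563, 0.0637]
tool_rot: [0.162, 0.686, -0.165, 0.69]
ft_force: [-0.8, -2.5, -2.0]
grip_width: 0.0237
```

```bash
python3 look.py a2 -147 -13 2>/dev/null
```

```text
nose in press mm [ -41.3 -209.3] a deg 38.4 tcp z 0.0637 F press [-1.3 -2.3] -2.0 t 9.625
block in press [ -12.7 -146.1] deg 5.56063268765493 res 3.740057238712866
```

View pics/a2.png

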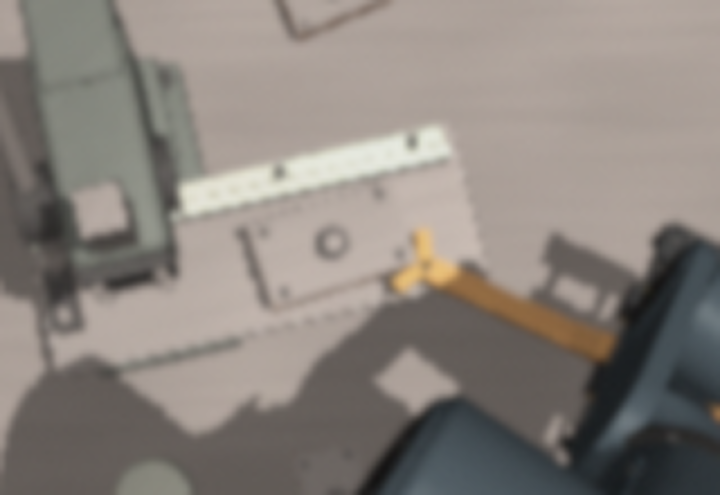

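The corner sits in the notch at (415,270), and the block's rear is swinging to the fence as expected. Continuing.

{"op": "arm_command", "data": {
  "plan": [
    [0,0.4,0,0,0,0,1.8],
    [0,0.4,0,0,0,0,1.8],
    [0,0.4,0,0,0,0,1.8],
    [0,0.4,0,0,0,0,1.8],
    [0,0.4,0,0,0,0,1.8]
  ]
}}

```text
time: 10.35
position: [0.5414, -0.2393, 0.0635]
tool_rot: [0.158, 0.688, -0.164, 0.689]
ft_force: [-6.2, -6.6, 1.0]
grip_width: 0.0235
```

```bash
python3 look.py a3 -134 -6 2>/dev/null
```

```text
nose in press mm [ -32.8 -193. ] a deg 38.0 tcp z 0.0635 F press [-7.4 -5.2] 1.0 t 10.35
block in press [  -0.9 -130.8] deg 0.9038822450431794 res 3.6947785895580036
```

{"op": "arm_command", "data": {
  "plan": [
    [0,0.42,-0.27,0,0,0,1.8],
    [0,0.42,-0.27,0,0,0,1.8],
    [0,0.42,-0.27,0,0,0,1.8],
    [0,0.42,-0.27,0,0,0,1.8],
    [0,0.42,-0.27,0,0,0,1.8]
  ]
}}

```text
time: 11.08
position: [0.5379, -0.2258, 0.0666]
tool_rot: [0.149, 0.687, -0.169, 0.691]
ft_force: [-4.2, -9.9, 1.0]
grip_width: 0.0232
```

```bash
python3 look.py a4 -106 0 2>/dev/null
```

```text
nose in press mm [ -34.5 -178.5] a deg 37.7 tcp z 0.0666 F press [-6.2 -8.8] 1.0 t 11.075
block in press [   0.  -118.3] deg -0.0932139023420555 res 3.779155214735635
```

View pics/a4.png

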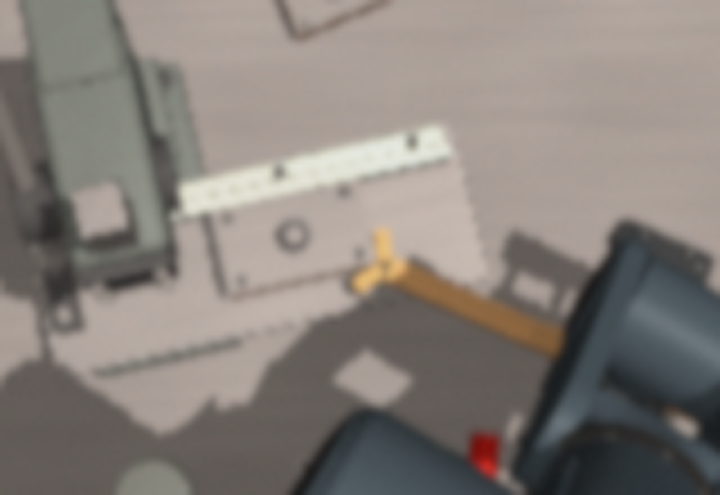

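The block is flush on the fence and square, with the corner seated in the notch at (385,265). The tool tilt has crept a little, so I'll correct that while feeding.

```bash
cat > nxt.py <<'E'
from geo import *
import sys
nose();o=robot.get_obs();T=R.from_quat(o["tool_rot"]).as_matrix();print("tool x",T[:,0].round(3),"stick pitch up deg",np.degrees(np.arcsin(T[2,1])).round(2),"roll",np.degrees(np.arcsin(T[2,2])).round(2))
plan([([*(o["position"][:2]+M@[.0005,.01]),.0635],H-np.pi/2)],1.8,9)
E
python3 nxt.py
```

```text
nose in press mm [ -34.5 -177.8] a deg 37.7 tcp z 0.0665 F press [-5.1 -8.8] 0.3 t 11.175
tool x [-0.002 -0.028 -1.   ] stick pitch up deg -1.5 roll 0.63
t 11.18 p [ 0.5378 -0.2252  0.0665] f [-3.2 -9.7  0.3] w 0.0234
yaw z -0.4531 tool x [-0.002 -0.028 -1.   ] q [-0.58  0.69  1.67 -0.04  0.77 -0.1 ]
[0.28, 0.83, -0.57, 0.006, 0.011, 0.026, 1.8],
rows 1
```

{"op": "arm_command", "data": {
  "plan": [
    [0.1,0.5,-0.33,0,0.005,0.012,1.8],
    [0.1,0.5,-0.33,0,0.005,0.012,1.8],
    [0.05,0.5,-0.33,0,0.004,0.012,1.8],
    [0.05,0.5,-0.33,0,0.004,0.012,1.8],
    [0.05,0.5,-0.33,0,0.003,0.012,1.8]
  ]
}}

```text
time: 11.8
position: [0.5327, -0.1973, 0.0627]
tool_rot: [0.169, 0.69, -0.146, 0.688]
ft_force: [-1.2, -3.4, -3.4]
grip_width: 0.0238
```

```bash
python3 look.py a5 -100 0 2>/dev/null; python3 nxt.py
```

```text
nose in press mm [ -34.3 -149.1] a deg 37.5 tcp z 0.0627 F press [-1.9 -3.1] -3.4 t 11.8
block in press [ -0.5 -88.6] deg -0.5104520121276822 res 3.7637177575794682
nose in press mm [ -34.1 -148.5] a deg 37.5 tcp z 0.0629 F press [-0.4 -1.3] -0.2 t 11.9
tool x [ 0.004  0.033 -0.999] stick pitch up deg 1.82 roll -0.65
t 11.9 p [ 0.5326 -0.1965  0.0629] f [-0.1 -1.3 -0.2] w 0.0237
yaw z -0.4511 tool x [ 0.004  0.033 -0.999] q [-0.57  0.68  1.7   0.04  0.78 -0.15]
[-0.03, 0.82, -0.57, 0.008, -0.011, -0.032, 1.8],
rows 1
```

{"op": "arm_command", "data": {
  "plan": [
    [0,0.46,-0.28,0.003,-0.004,-0.01,1.8],
    [0,0.46,-0.28,0.003,-0.004,-0.01,1.8],
    [0,0.46,-0.28,0,0,0,1.8],
    [0,0.46,-0.28,0,0,0,1.8],
    [0,0.46,-0.28,0,0,0,1.8],
    [0,0.46,-0.28,0,0,0,1.8]
  ]
}}

```text
time: 12.65
position: [0.5298, -0.1828, 0.0696]
tool_rot: [0.151, 0.686, -0.163, 0.693]
ft_force: [-4.5, -11.2, 1.4]
grip_width: 0.0232
```

```bash
python3 look.py a6 -65 0 2>/dev/null; python3 nxt.py
```

```text
nose in press mm [ -34.4 -134.1] a deg 37.3 tcp z 0.0696 F press [ -6.7 -10. ] 1.4 t 12.65
block in press [ -0.2 -73.9] deg -0.029100528560505344 res 3.5996379887690084
nose in press mm [ -34.5 -133.3] a deg 37.3 tcp z 0.0695 F press [-7.1 -9.1] 0.9 t 12.75
tool x [ 0.006 -0.019 -1.   ] stick pitch up deg -0.85 roll 0.78
t 12.75 p [ 0.5297 -0.1821  0.0695] f [ -5.1 -10.4   0.9] w 0.0236
yaw z -0.4477 tool x [ 0.006 -0.019 -1.   ] q [-0.52  0.66  1.73 -0.02  0.74 -0.06]
[0.58, 0.83, -0.57, 0.011, 0.014, 0.015, 1.8],
rows 1
```

{"op": "arm_command", "data": {
  "plan": [
    [0.2,0.48,-0.3,0,0.003,0.003,1.8],
    [0.2,0.48,-0.3,0,0.003,0.003,1.8],
    [0.2,0.48,-0.3,0,0.002,0.003,1.8],
    [0.15,0.48,-0.3,0,0.002,0.003,1.8],
    [0.15,0.48,-0.3,0,0,0.003,1.8],
    [0.1,0.48,-0.3,0,0,0.003,1.8]
  ]
}}

```text
time: 13.5
position: [0.5272, -0.1681, 0.0666]
tool_rot: [0.146, 0.684, -0.164, 0.696]
ft_force: [-6.7, -13.2, 3.2]
grip_width: 0.0239
```

```bash
python3 look.py a7 -50 0 2>/dev/null; python3 nxt.py
```

```text
nose in press mm [ -34.9 -118.4] a deg 37.0 tcp z 0.0666 F press [ -9.2 -11.5] 3.2 t 13.5
block in press [ -0.2 -58.9] deg 0.23953038793422965 res 3.600415030170634
nose in press mm [ -34.9 -117.9] a deg 37.0 tcp z 0.0666 F press [ -7.6 -11.1] 3.1 t 13.6
tool x [ 0.011 -0.028 -1.   ] stick pitch up deg -1.19 roll 1.27
t 13.6 p [ 0.5271 -0.1675  0.0666] f [ -5.2 -12.4   3.1] w 0.0239
yaw z -0.4416 tool x [ 0.011 -0.028 -1.   ] q [-0.5   0.66  1.75 -0.03  0.71 -0.03]
[0.28, 0.83, -0.57, 0.017, 0.022, 0.021, 1.8],
rows 1
```

{"op": "arm_command", "data": {
  "plan": [
    [0.15,0.54,-0.36,0.003,0.005,0.005,1.8],
    [0.15,0.54,-0.36,0.003,0.005,0.005,1.8],
    [0.15,0.54,-0.36,0,0.005,0.005,1.8],
    [0.15,0.54,-0.36,0,0.005,0.005,1.8],
    [0.15,0.54,-0.36,0,0.003,0.004,1.8],
    [0.15,0.54,-0.36,0,0.003,0.004,1.8]
  ]
}}

```text
time: 14.35
position: [0.5228, -0.1483, 0.0647]
tool_rot: [0.149, 0.686, -0.162, 0.693]
ft_force: [-6.7, -13.8, 3.5]
grip_width: 0.0237
```

```bash
python3 nxt.py
```

```text
nose in press mm [-35.1 -98.4] a deg 37.1 tcp z 0.0647 F press [ -9.3 -12.1] 3.5 t 14.35
tool x [ 0.006 -0.02  -1.   ] stick pitch up deg -0.9 roll 0.8
t 14.35 p [ 0.5228 -0.1483  0.0647] f [ -6.7 -13.8   3.5] w 0.0237
yaw z -0.4431 tool x [ 0.006 -0.02  -1.   ] q [-0.47  0.65  1.77 -0.02  0.7  -0.01]
[0.1, 0.83, -0.56, 0.016, 0.014, 0.016, 1.8],
rows 1
```

{"op": "arm_command", "data": {
  "plan": [
    [0.12,0.54,-0.36,0.002,0.004,0.004,1.8],
    [0.12,0.54,-0.36,0.002,0.004,0.004,1.8],
    [0.12,0.54,-0.36,0,0.004,0.004,1.8],
    [0.12,0.54,-0.36,0,0.004,0.004,1.8],
    [0.12,0.54,-0.36,0,0.003,0.004,1.8],
    [0.12,0.54,-0.36,0,0.003,0.004,1.8],
    [0.12,0.54,-0.36,0,0.003,0.004,1.8]
  ]
}}

```text
time: 15.22
position: [0.5172, -0.1221, 0.0639]
tool_rot: [0.151, 0.688, -0.159, 0.691]
ft_force: [-6.0, -13.0, 3.4]
grip_width: 0.0235
```

```bash
python3 look.py a8 -17 0 2>/dev/null; python3 nxt.py
```

```text
nose in press mm [-35.3 -71.6] a deg 37.1 tcp z 0.0639 F press [ -8.5 -11.6] 3.4 t 15.225
block in press [ -0.6 -11.8] deg -0.4076527989925405 res 3.5688819940454826
nose in press mm [-35.2 -71. ] a deg 37.1 tcp z 0.0638 F press [-7.7 -9.5] 2.6 t 15.325
tool x [ 0.001 -0.011 -1.   ] stick pitch up deg -0.54 roll 0.32
t 15.32 p [ 0.5171 -0.1215  0.0638] f [ -5.6 -10.8   2.6] w 0.0236
yaw z -0.4433 tool x [ 0.001 -0.011 -1.   ] q [-0.44  0.65  1.8  -0.01  0.69  0.02]
[0.02, 0.83, -0.56, 0.016, 0.006, 0.009, 1.8],
rows 1
```

View pics/a8.png

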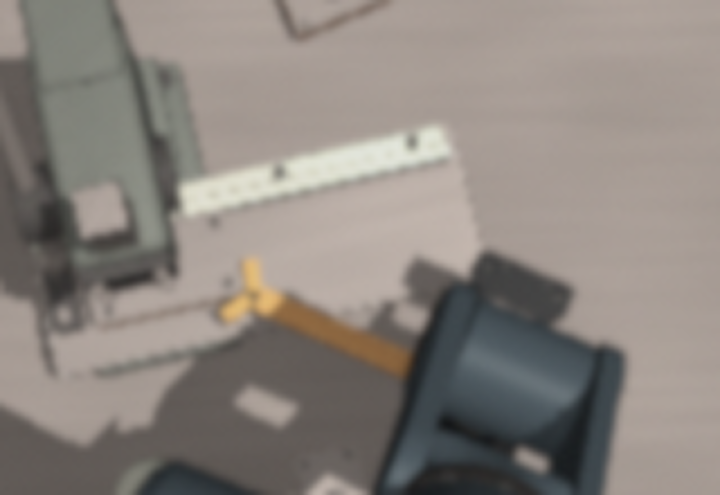

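The block is under the head, still flush, and about 11 mm short of the stop. I'll push until the force rises.

{"op": "arm_command", "data": {
  "plan": [
    [0.06,0.5,-0.34,0.002,0.002,0.003,1.8],
    [0.06,0.5,-0.34,0.002,0.002,0.003,1.8],
    [0.06,0.5,-0.34,0,0.002,0.003,1.8],
    [0.06,0.5,-0.34,0,0.002,0.003,1.8]
  ]
}}

```text
time: 15.82
position: [0.5133, -0.1093, 0.0651]
tool_rot: [0.15, 0.689, -0.16, 0.691]
ft_force: [-11.5, -31.9, 3.1]
grip_width: 0.0234
```

```bash
python3 nxt.py
```

```text
nose in press mm [-36.5 -58.2] a deg 37.1 tcp z 0.0651 F press [-17.7 -28.9] 3.1 t 15.825
tool x [ 0.    -0.015 -1.   ] stick pitch up deg -0.76 roll 0.39
t 15.82 p [ 0.5133 -0.1093  0.0651] f [-11.5 -31.9   3.1] w 0.0234
yaw z -0.4428 tool x [ 0.    -0.015 -1.   ] q [-0.41  0.64  1.81 -0.02  0.68  0.04]
[0.15, 0.83, -0.56, 0.016, 0.007, 0.013, 1.8],
rows 1
```

{"op": "arm_command", "data": {
  "plan": [
    [0,0.4,-0.15,0,0,0,1.8],
    [0,0.4,-0.15,0,0,0,1.8]
  ]
}}

```text
time: 16.08
position: [0.5145, -0.1101, 0.0674]
tool_rot: [0.145, 0.687, -0.165, 0.693]
ft_force: [-7.6, -19.7, 2.6]
grip_width: 0.0235
```

```bash
python3 look.py a9 0 0 2>/dev/null; python3 nxt.py; python3 - <<'E'
from h import *
p,d=grab("scene");cv2.imwrite("pics/s9.png",cv2.resize(p[150:300,180:320],None,fx=4,fy=4,interpolation=cv2.INTER_CUBIC))
E
```

```text
nose in press mm [-35.7 -59.1] a deg 37.0 tcp z 0.0674 F press [-11.4 -17.8] 2.6 t 16.075
block in press [-0.7 -0.8] deg 0.24642149230187416 res 3.5350937831212
nose in press mm [-35.8 -59. ] a deg 37.0 tcp z 0.0675 F press [-11.9 -18.1] 2.7 t 16.175
tool x [ 0.002 -0.029 -1.   ] stick pitch up deg -1.42 roll 0.81
t 16.18 p [ 0.5144 -0.1101  0.0675] f [ -7.9 -20.1   2.7] w 0.0236
yaw z -0.4412 tool x [ 0.002 -0.029 -1.   ] q [-0.41  0.64  1.81 -0.04  0.68  0.06]
[0.37, 0.84, -0.57, 0.018, 0.014, 0.025, 1.8],
rows 1h.py:6: RuntimeWarning: All-NaN slice encountered
  return np.mean(ps,0).astype(np.uint8),np.nanmedian(d,0)
```

View pics/s9.png

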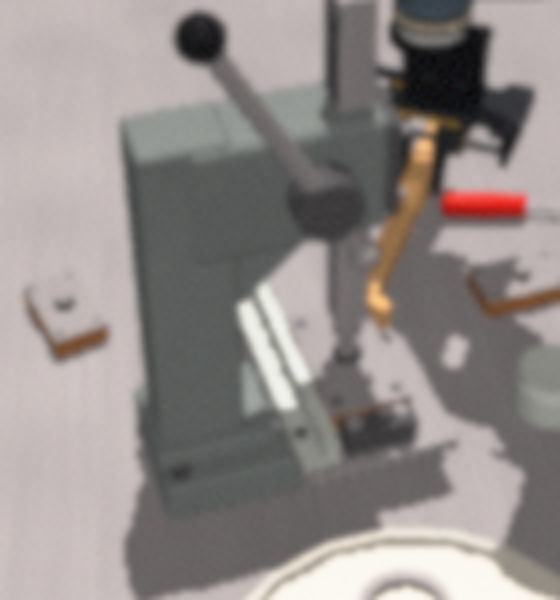

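The scene view shows the block's front on the stop at about (370,415), with the die under the ram and clear of it. Force and fit agree that it is home. Backing out along the stick's axis.

{"op": "arm_command", "data": {
  "plan": [
    [0,-0.5,0,0,0,0,1.8],
    [0,-1.0,0,0,0,0.01,1.8],
    [0,-1.5,0,0,0,0,1.8],
    [-0.5,-2,0,0,0,0,1.8],
    [-1.0,-2.0,0,0,0,0,1.8],
    [-1.5,-1.5,0,0,0,0,1.8],
    [-1.5,0,0,0,0,0,1.8],
    [-0.5,0,0,0,0,0,1.8]
  ]
}}

```text
time: 17.23
position: [0.4762, -0.1857, 0.1217]
tool_rot: [0.153, 0.686, -0.16, 0.693]
ft_force: [-0.2, -0.1, -1.5]
grip_width: 0.0234
```

```bash
python3 look.py b1 0 0 2>/dev/null; python3 - <<'E'
from geo import *
plan([([.48,-.30,.12],None),([.538,-.4155,.10],.96-np.pi/2)],1.8,4)
E
```

```text
nose in press mm [ -87.8 -125.9] a deg 37.2 tcp z 0.1217 F press [-0.2 -0. ] -1.5 t 17.225
block in press [-0.9 -0.1] deg -0.15610548252732645 res 3.3694079571667346
t 17.32 p [ 0.4762 -0.1855  0.1212] f [ 0.2 -0.2 -1.1] w 0.0235
yaw z -0.4455 tool x [ 0.008 -0.013 -1.   ] q [-0.59  0.53  1.82 -0.01  0.78 -0.13]
[0.09, -3.39, 1.76, -0.0, 0.004, 0.003, 1.8],
[0.07, -3.39, 1.76, -0.0, 0.004, 0.003, 1.8],
[0.06, -3.39, 1.76, -0.0, 0.004, 0.003, 1.8],
[0.5, -1.98, 2.55, 0.041, 0.0, 0.0, 1.8],
[0.5, -1.87, 2.63, 0.041, 0.0, 0.0, 1.8],
[0.5, -1.76, 2.71, 0.041, 0.0, 0.0, 1.8],
[0.5, -1.65, 2.78, 0.041, 0.0, 0.0, 1.8],
rows 7
```

Block stays home. Carrying the stick back.

{"op": "arm_command", "data": {
  "plan": [
    [0,-3.3,1.7,0,0.004,0.003,1.8],
    [0,-3.3,1.7,0,0.004,0.003,1.8],
    [0,-3.3,1.7,0,0.004,0.003,1.8],
    [0.5,-2,2.5,0.04,0,0,1.8],
    [0.5,-1.9,2.6,0.04,0,0,1.8],
    [0.5,-1.8,2.6,0.04,0,0,1.8],
    [0.3,-1.2,1.8,0.03,0,0,1.8],
    [0,0,0,0,0,0,1.8]
  ]
}}

```text
time: 18.32
position: [0.5295, -0.4034, 0.0967]
tool_rot: [0.21, 0.679, -0.205, 0.673]
ft_force: [0.1, -0.0, -2.2]
grip_width: 0.0233
```

```bash
python3 - <<'E'
from geo import *
o=robot.get_obs();T=R.from_quat(o["tool_rot"]).as_matrix();print(np.degrees(np.arcsin(T[2,1:])))
plan([([.538,-.4155,.05],.96-np.pi/2),([.538,-.4155,.009],.96-np.pi/2)],1.8,2)
p,d=grab("top",2);P=cloud("top",d);hsv=cv2.cvtColor(p,cv2.COLOR_BGR2HSV)
mk=((hsv[...,0]>8)&(hsv[...,0]<25)&(hsv[...,1]>110)&(hsv[...,2]>90));mk[:150]=0;mk[240:]=0;mk[:,:305]=0;mk[:,410:]=0
t=o["position"];h=np.arctan2(T[1,2],T[0,2])+np.pi/2;Q=P[mk];Q=Q[np.isfinite(Q[:,2])];r=(Q[:,:2]-t[:2])@[np.cos(h),np.sin(h)]
s=(r>.06);print(s.sum(),r.max(),"top height rel tcp, slope",np.polyfit(r[s],Q[s,2]-t[2],1))
E
```

```text
[ 0.27186117 -0.63849581]
t 18.32 p [ 0.5295 -0.4034  0.0967] f [ 0.1 -0.  -2.2] w 0.0233
yaw z -0.5951 tool x [-0.007  0.01  -1.   ] q [-0.82  0.73  1.41  0.    1.01 -0.23]
[1.55, -0.18, 0.48, 0.005, -0.004, -0.002, 1.8],
[1.55, -0.18, 0.47, 0.005, -0.004, -0.002, 1.8],
[1.55, -0.17, 0.47, 0.005, -0.004, -0.002, 1.8],
[1.37, -0.0, -0.0, 0.0, 0.0, -0.0, 1.8],
[1.37, -0.0, -0.0, 0.0, 0.0, -0.0, 1.8],
[1.37, -0.0, -0.0, -0.0, 0.0, -0.0, 1.8],
rows 6
210 0.19611414039407693 top height rel tcp, slope [0.0080532  0.01777638]h.py:6: RuntimeWarning: All-NaN slice encountered
  return np.mean(ps,0).astype(np.uint8),np.nanmedian(d,0)
```

{"op": "arm_command", "data": {
  "plan": [
    [1.6,0,0.4,0,-0.006,-0.003,1.8],
    [1.6,0,0.3,0,-0.005,-0.002,1.8],
    [1.6,0,0,0,0,0,1.8],
    [1.6,0,0,0,0,0,1.8],
    [1.2,0,0,0,0,0,1.8],
    [0.5,0,0,0,0,0,1.8],
    [0,0,0,0,0,0,1.8]
  ],
  "grip_force": 20
}}

```text
time: 19.3
position: [0.533, -0.4005, 0.0091]
tool_rot: [0.207, 0.679, -0.205, 0.674]
ft_force: [0.8, -0.0, -0.4]
grip_width: 0.0239
```

```bash
python3 - <<'E'
from geo import *
plan([([.533,-.408,.0085],None)],1.8,2)
E
```

```text
t 19.3 p [ 0.533  -0.4005  0.0091] f [ 0.8 -0.  -0.4] w 0.0239
yaw z -0.5912 tool x [-0.005  0.006 -1.   ] q [-0.81  0.85  1.45  0.    0.85 -0.22]
[0.05, -0.62, 0.42, -0.0, -0.007, -0.002, 1.8],
rows 1
```

{"op": "arm_command", "data": {
  "plan": [
    [0.1,0,0,0,0,0,1.8],
    [0,0,0,0,0,0,3.0],
    [0,0,0,0,0,0,6.0],
    [0,0,0,0,0,0,7.0],
    [0,0,0,0,0,0,7.0],
    [0,0,0,0,0,0,7.0],
    [0,0,0,0,0,0,7.0],
    [0,0,0,0,0,0,7.0],
    [-0.5,0,0,0,0,0,7.0],
    [-2,0,0,0,0,0,7.0],
    [-4,0,0,0,0,0,7.0],
    [-4,0,0,0,0,0,7.0]
  ]
}}

```text
time: 20.8
position: [0.533, -0.4009, 0.1176]
tool_rot: [0.208, 0.679, -0.205, 0.674]
ft_force: [-0.2, -0.3, -0.6]
grip_width: 0.0697
```

{"op": "arm_command", "data": {
  "plan": [
    [-3,-4,0,0,0,0,7.0],
    [-2,-4,0,0,0,0,7.0],
    [0,-4,0,0,0,0,7.0],
    [0,0,0,0,0,0,7.0],
    [0,0,0,0,0,0,7.0]
  ]
}}

```text
time: 21.42
position: [0.4681, -0.5057, 0.1831]
tool_rot: [0.203, 0.674, -0.208, 0.679]
ft_force: [0.8, 0.5, -0.0]
grip_width: 0.0698
```

```bash
python3 look.py b2 0 0 2>/dev/null; python3 - <<'E' 2>/dev/null
from fit import *
p,d=grab("top",2);q,_=grab("scene");cv2.imwrite("pics/end.png",np.hstack([p[90:330,90:430],q[130:370,150:400]]))
x,f=fit("top",d,(300,150,408,240),[STICK],[.535,-.402,.98],[0],0,zmax=.06);print("stick",x,f)
hsv=cv2.cvtColor(p,cv2.COLOR_BGR2HSV);P=cloud("top",d)
mk=((hsv[...,0]>8)&(hsv[...,0]<25)&(hsv[...,1]>110)&(hsv[...,2]>90));mk[:150]=0;mk[240:]=0;mk[:,:305]=0;mk[:,410:]=0
Q=P[mk];r=(Q[:,:2]-x[:2])@[np.cos(x[2]),np.sin(x[2])]
for a in range(-120,210,30):
    s=(r>a/1e3)&(r<(a+30)/1e3);print(a,s.sum(),np.nanmedian(Q[s,2]) if s.any() else None)
E
```

```text
nose in press mm [-140.5 -455.3] a deg 45.4 tcp z 0.1831 F press [0.9 0.4] -0.0 t 21.425
block in press [-1.2 -0.3] deg 0.210296680867369 res 3.4358215757224775
stick [ 0.53350855 -0.40074481  0.97688257] 1.849232403561544
-120 31 0.04008800808968993
-90 55 0.039760126226324743
-60 61 0.039083227797815256
-30 58 0.039271281151414095
0 54 0.039587897536165206
30 49 0.032345619487581745
60 42 0.023354891568758585
90 41 0.024445292874572422
120 37 0.024128544612227687
150 41 0.023668423073009315
180 35 0.0244664132246184
```

View pics/end.png

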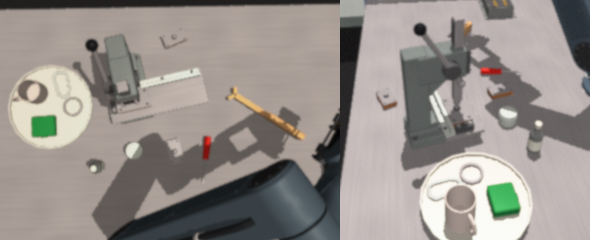

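The stick lies flat on the bench at (265,115), clear of the press. The block is home, and the bystanders sit where they were. Handing in.

```bash
python3 -c "
from rig import workorder;print(workorder.hand_in())"
```

```text
the job is handed in; nothing more can be done
None
```

I used the push stick to press the jig block flat against the fence, fed it in under the ram to the end stop, laid the stick back on the bench and handed the job in at about 21.6 s.

**Block at the fence:** it was flush and square by y ≈ -118 mm. It stayed within about 1 mm and 0.5° of flush at the spots I checked on the way in.

**Block home:** on reaching the stop the push force jumped from about 14 N to 34 N. The last fit puts the block at press (-1.2, -0.3) mm and 0.2°, within tolerance given that the press pose itself is known to only 1–2 mm.

**Stick:** its top measures 40 mm along the grip and 24 mm along the shaft, so it lies flat. It rests near where it started, clear of press and block.

**Ram and bystanders:** the pictures show the die clear of the ram. The bystanders look unmoved, but I judged that by eye and did not measure it.

**Disagreements:** the top and scene cameras differed by about 1.5 mm and 0.5° on the press pose. Under load the tool tilted up to 2° and rose up to 7 mm; I corrected both during the feed.

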